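Load the jar shaker and start it

TASK

Pick the amber jar out from among the things at the left of the bench, keep it upright and set it down gently in the square tray of the jar shaker. Then swing the shaker's hold-down arm all the way round until it stops over the jar's lid, and only then press the start button (the narrower of the two push buttons) fully down and let it spring back. Do not press the wide stop button and leave the other loose things where they stand.

Things in the scene. Friction and masses are not known exactly. Their poses are not given: they have to be found in the camera images.
- jar: amber glass jar with black screw lid: upright cylinder, diameter 58 mm, 70 mm tall, about 0.16 kg. Origin: centre of its underside; z up. It stands on the bench at the left (+y) in one of three places that it shares with cap_tin and short_ball_stand
- cap_tin: bystander, loose: open round tin, diameter 70 mm, 32 mm tall; origin: centre of its underside
- short_ball_stand: bystander, loose: dark block 49 x 54 mm, 34 mm tall, with a rod and a black ball (38 mm) on top, 110 mm tall in all; origin: centre of its underside
- tall_ball_stand: bystander, loose: grey block 63 x 68 mm, 66 mm tall, with a rod and a black ball (38 mm, centre 128 mm up) on top, 155 mm tall in all; stands close beside the shaker, on its button side; origin: centre of its underside
- hinged_mould: fixed furniture: dark iron mould on the bench, about 180 x 118 mm, 80 mm tall; origin: centre of its underside
- tin_can: fixed furniture: open can, 70 mm across, 90 mm tall, with a green brush sticking out of it that reaches 195 mm above the bench and at most 47 mm sideways from the axis of the can; origin: centre of its underside
- shaker: jar shaker, fixed to the bench: grey housing 140 (x) x 200 (y) x 40 mm tall on which stand the tray at the +y half, the hold-down arm's post behind the tray and the two buttons at the -y half. Origin: centre of its underside; x points to its rear, y to its tray side, z up
- tray_floor (a point): centre of the tray's floor, on which the jar stands: 48 mm above the bench, in the shaker's frame at (-15, 50, 48) mm. The tray is square, 74 mm inside, sides along the shaker's x and y, with a 12 mm high rim 5 mm thick. The jar, standing in it, reaches 118 mm above the bench and passes 8 mm under the arm's rubber foot
- pivot_point (a point): point on the arm's vertical hinge axis, 128 mm above the bench, 73 mm behind the tray's centre (shaker frame: (58, 50, 128) mm); the post under it has a diameter of 16 mm, its top cap ends 143 mm above the bench
- knob_centre (a point): centre of the upright black knob (diameter 16 mm, 24 mm tall, from 134 to 158 mm above the bench) on the end of the hold-down arm, 73 mm from the hinge axis; a rubber foot 30 mm across is under it. The arm is a flat bar 14 mm wide, 128.5 mm to 136.5 mm above the bench. Grip the knob or push it sideways along its arc
- hold_down (a joint): angle of the hold-down arm (rad). 0: it points to the shaker's rear and button side (+x -y, 45 degrees). It grows clockwise as seen from above: direction angle in the shaker's frame = -pi/4 - value. At 2.356, its stop, it points to -x and its knob and foot are over the tray's centre. Stays where left (friction about 0.05 N m). Starts between 0 and 0.7, clear of the tray
- start_button_top (a point): centre of the top of the start button's black round plunger, diameter 26 mm, standing 12 mm proud of its collar (42 mm across), 64 mm above the bench when up; it moves straight down with the plunger. The start button and the stop button lie at (-35, -55) and (35, -55) mm in the shaker's frame, either may be in either place: tell them by width
- start_button (a joint): travel of the start button (m): 0 released, 0.008 fully down; spring, 2 N to start it moving, 6 N fully down; springs back by itself
- stop_button_top (a point): centre of the top of the stop button's black round plunger, diameter 44 mm, 62 mm above the bench when up, in a collar 60 mm across: not to be pressed
- stop_button (a joint): travel of the stop button (m): 0 released, 0.006 fully down

How it is judged (in metres and radians):
On the way, in this order (a step that is already met when the one before it is completed fails the run):
1. the jar stands upright in the tray, let go (horizontal distance between jar and tray_floor below 0.013 m and z of jar in the frame of tray_floor below 0.004 m and angle between jar's own z axis and vertical below 0.08 rad and contact force between jar and the fingers below 0.1 N), for 0.2 s.
2. the hold-down arm is swung round to its stop over the jar (value of joint hold_down above 2.2 rad and horizontal distance between jar and tray_floor below 0.013 m and angle between jar's own z axis and vertical below 0.08 rad), for 0.2 s.
3. the start button is fully down (value of joint start_button above 0.0068 m and value of joint hold_down above 2.2 rad), for 0.05 s.
4. the start button is released (value of joint start_button below 0.0015 m), for 0.1 s.
At the end, for the whole second after the job is handed in: The jar stands still and upright (within 0.08 rad) on the tray's floor (within 4 mm in height, 13 mm of its centre), the hold-down arm is within 0.15 rad of its stop over the lid, and both buttons are up (within 1.5 mm) (all of step 2 and z of jar in the frame of tray_floor below 0.004 m and linear speed of jar below 0.02 m/s and value of joint each of start_button, stop_button below 0.0015 m); the robot touches nothing.
It fails at once if the stop button is pressed by more than 3 mm (value of joint stop_button above 0.003 m).
It fails at once if the start button is pressed by more than 4 mm while the arm is not over the jar (value of joint start_button above 0.004 m and value of joint hold_down below 2.2 rad).
It fails at once if the jar is tipped by more than 0.6 rad (angle between jar's own z axis and vertical above 0.6 rad).
It fails at once if the jar is dropped or rammed onto the shaker (more than 40 N) (contact force between jar and shaker above 40 N).
It fails at once if a bystander is shifted by more than 20 mm or tipped by more than 0.3 rad (distance of any of cap_tin, short_ball_stand, tall_ball_stand from where it was at the start of the episode above 0.02 m or angle between any of cap_tin, short_ball_stand, tall_ball_stand's own z axis and vertical above 0.3 rad).
It also fails if it takes over 64 s, if anything falls off the work surface, if the arm or the gripper's body presses on something with over 40 N, if the wrist force passes 120 N, or if a joint passes its speed limit or range.

ROBOT

A 6-joint arm with a two-finger parallel gripper is mounted at the origin on a cart in front of the work surface, level with it; the furniture and walls round the work are solid. World frame = base frame: x ahead of the robot, y to its left, z up, the work surface at z = 0. Lengths are in mm, angles in rad, forces in N, time in s.
With the tool pointing down it reaches from about 275 to 750 mm from the base axis. Payload 10.2 kg.
Tool frame: the origin (TCP) lies at the very end of the fingers, on their centre line; the grasp point (between the pads) lies 19 mm behind it; z points along the fingers, y is the line along which they close (so a half turn about z gives the same grasp; the last joint's range is limited). The gripper opens to 85 mm and grips with 20 to 120 N. Pads are 22 mm wide; open, the fingers measure 114 mm over their backs; the gripper's body (76 mm by 85 mm) begins 54 mm behind the grasp point. The pads swing forward as they close: fully open they stand 13 mm farther back than shut.
Start: joints at [-1.521, 0.313, 1.498, -0, 1.331, -0.223], TCP at [141.437, -505.595, 231.294] pointing down, gripper open.
Joint ranges: [-2.94, 2.94], [-0.97, 2.17], [0.19, 2.56], [-1.23, 4.37], [0.02, 3.11], [-2.88, 2.88]. Speed limits (rad/s): [2.39, 2.39, 3.01, 3.14, 3.14, 3.14].

INTERFACE

Orientations are given as a 3x3 rotation matrix whose columns are the frame's x, y, z axes.
In Python, from station import arm gives the robot as it stands. The module is installed in compiled form; this text tells all that it offers.
- The arm moves only by the tool jog_arm, never from a script. Its argument "targets" is a list of rows, each an object of numbers: "dx", "dy", "dz": the shift along the tool's x, y, z in mm; "roll": the turn about the tool's z in degrees. A call has exactly 8 rows; each row is the pose to reach, as a shift and turn from the pose commanded when the call began, along the tool's axes at that moment; what a row does not reach only later rows make up. A row lasts 1/10 s, in which the tool goes at most 50 mm and 8.59 degrees, less where a joint would pass 70% of its speed; a pose out of reach is approached as far as the arm can. A call with a gripper value outside its range is refused whole. "grip" is the opening, from 0 (shut) to 1 (fully open), set as the call begins (left out, the last holds). The fingers move at their own pace and stop on an object; "newtons" is the grip in N (left out, the last holds). Time passes only in rows, so rows that repeat a pose let the fingers close, or fill a call up. It gives the time, the measured TCP pose, the force, the opening and the grip force at its end, in the units of the state.
- arm.state(): the state, without advancing time (a new reading comes with each control period).
- arm.get_image(name): name is "scene" or "side" or "wrist"; returns a dict with "image" (420x560x3 uint8, red, green, blue), "mtx" (3x3 intrinsics, pixels), "extrinsics" (4x4, takes a point from camera to world coordinates). Camera axes: x right, y up, looking along -z (the intrinsics and any distortion apply to the point x, -y, -z); pixel columns grow to the right and rows downward; lengths in mm; the calibration is good to about 2 mm. A picture is of the moment at which its call begins. There is no depth.
- arm.sign_off(): hands the job in; it is judged then, once.
The state is a dict: "time": time; "q": joint angles; "qd": joint speeds; "tau": joint torques, N m; "position": TCP position; "ee_rot": TCP orientation; "wrist_force": force on the tool from outside, world axes, zero at the start; "wrist_torque": the same for the moment, N m; "gripper_width": finger opening in mm; "grip_force": force on a finger pad.
Only numpy, scipy, OpenCV 4.12 (cv2) and the standard library are available. Lean on these libraries where they do the work, as an engineer would, in place of code of your own. Each camera call takes 0.05 s, during which the arm holds its last target. There are 200 camera calls.

## Working session

There is one attempt and no reset: what is moved stays moved. The work goes in short steps, Python scripts to look and compute and a tool call to move; the robot and the scene stay as the last step left them, time stands still between calls to the robot, and variables do not carry over. Pictures are saved under pics/ and viewed, at most 13 in all, crops included, and the job is handed in when it is done.

Besides the shell and the picture viewer there is one more tool, called after "Request:" by a JSON object that holds its "method" and its "body", one argument or row to a line. jog_arm: Moves the arm, as the interface text tells. Its arguments: {"type":"object","properties":{"targets":{"type":"array","items":{"type":"object","properties":{"dx":{"type":"number"},"dy":{"type":"number"},"dz":{"type":"number"},"roll":{"type":"number"}}}},"grip":{"type":"number"},"newtons":{"type":"number"}},"required":["targets"]}

```bash
mkdir -p pics; python3 - <<'E'
from station import arm
import cv2,numpy as np,pickle
d={}
for n in("scene","side"):
    r=arm.get_image(n);d[n]=r;cv2.imwrite(f"pics/{n}0.png",r["image"][:,:,::-1]);print(n,r["mtx"],r["extrinsics"].round(3), [k for k in r])
pickle.dump(d,open("d0.pkl","wb"))
s=arm.state();print(s["time"],s["position"],s["ee_rot"])
E
```

```text
scene [[381.5825178    0.         278.50664095]
 [  0.         381.5825178  215.51821916]
 [  0.           0.           1.        ]] [[ 5.29000e-01  4.89000e-01 -6.94000e-01 -3.05455e+02]
 [-8.49000e-01  2.89000e-01 -4.43000e-01 -5.39309e+02]
 [-1.60000e-02  8.23000e-01  5.67000e-01  7.66174e+02]
 [ 0.00000e+00  0.00000e+00  0.00000e+00  1.00000e+00]] ['image', 'mtx', 'extrinsics']
side [[484.89026945   0.         284.48387991]
 [  0.         484.89026945 214.40358881]
 [  0.           0.           1.        ]] [[ 9.12000e-01  2.55000e-01 -3.23000e-01  8.38040e+01]
 [-4.11000e-01  5.71000e-01 -7.11000e-01 -8.81967e+02]
 [ 3.00000e-03  7.80000e-01  6.25000e-01  8.79929e+02]
 [ 0.00000e+00  0.00000e+00  0.00000e+00  1.00000e+00]] ['image', 'mtx', 'extrinsics']
0.1 [ 141.44641624 -505.33829937  230.80226968] [[ 9.63026195e-01  2.69407772e-01 -3.13298171e-05]
 [ 2.69407619e-01 -9.63025513e-01  1.18121540e-03]
 [ 2.88057197e-04 -1.14598187e-03 -9.99999302e-01]]
```

View pics/scene0.png

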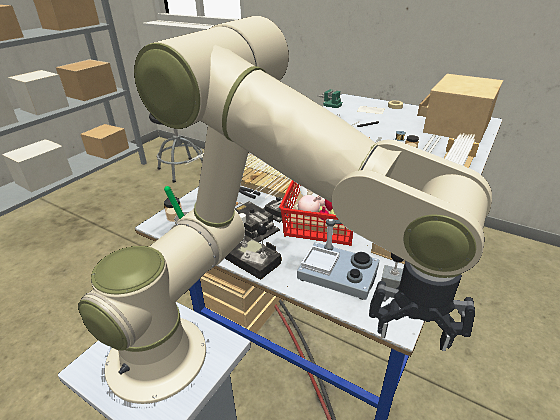

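View pics/side0.png

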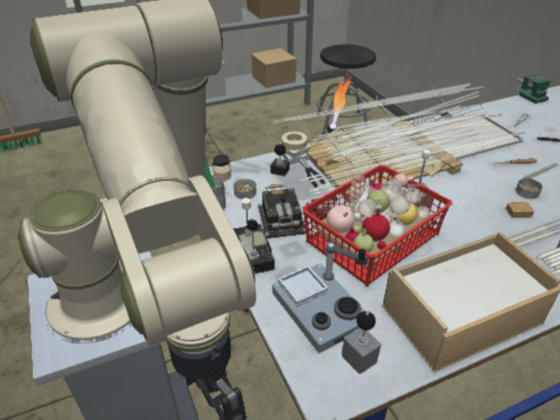

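The scene view mostly shows the arm. In the side view, the shaker is at about (320,300) with its tray at (303,283). The narrow button is at about (321,320), the wide one at (347,307), and the knob at (360,258). The jar candidate is at (221,167), the cap tin at (245,187) and the short ball stand at (280,160). I'll zoom in on the side view.

```bash
cat > h.py <<'E'
import numpy as np,cv2
def ray(r,u,v):
    K=r["mtx"];E=r["extrinsics"]
    c=np.array([(u-K[0,2])/K[0,0],-(v-K[1,2])/K[1,1],-1]);return E[:3,3],E[:3,:3]@c
def onz(r,u,v,z):
    o,d=ray(r,u,v);return (o+d*(z-o[2])/d[2]).round(1)
def proj(r,p):
    E=r["extrinsics"];c=E[:3,:3].T@(np.asarray(p,float)-E[:3,3]);K=r["mtx"]
    return np.array([K[0,2]+K[0,0]*c[0]/-c[2],K[1,2]-K[1,1]*c[1]/-c[2]]).round(1)
E
python3 - <<'E'
import pickle,cv2
from h import *
r=pickle.load(open("d0.pkl","rb"))["side"]
im=r["image"][:,:,::-1]
a=cv2.resize(im[140:290,195:395],None,fx=4,fy=4,interpolation=cv2.INTER_CUBIC)
cv2.imwrite("pics/c1.png",a)
b=cv2.resize(im[230:380,240:440],None,fx=4,fy=4,interpolation=cv2.INTER_CUBIC)
cv2.imwrite("pics/c2.png",b)
print(onz(r,222,160,70),onz(r,245,187,16),onz(r,303,283,60))
E
```

```text
[435.8 363.7  70. ] [474.5 271.6  16. ] [ 442.2 -197.4   60. ]
```

View pics/c1.png

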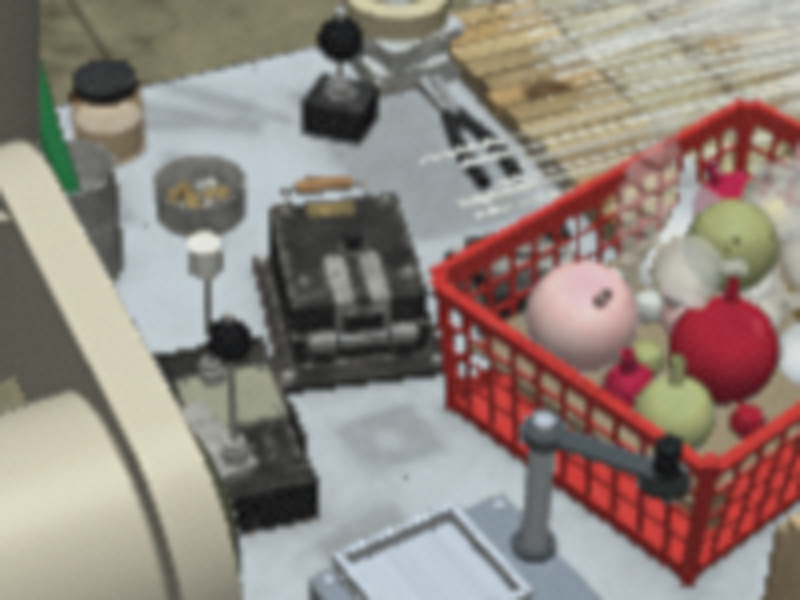

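View pics/c2.png

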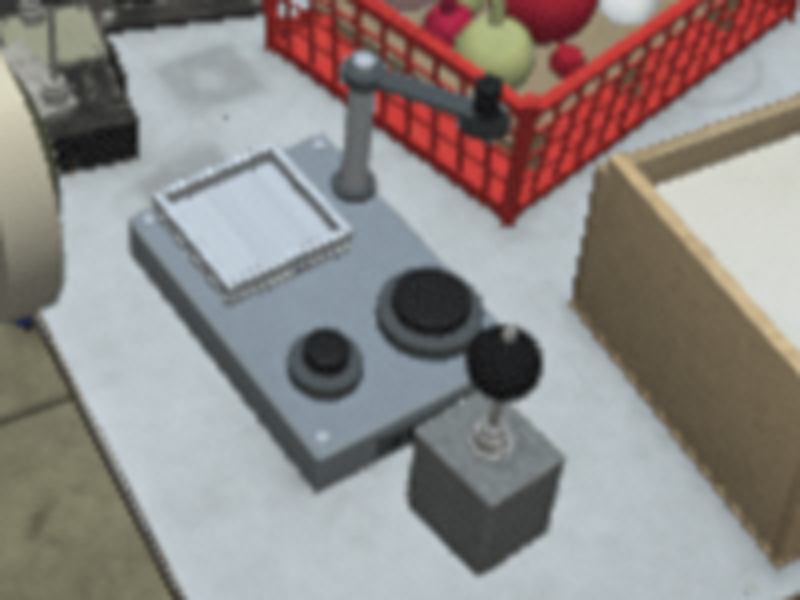

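The crops show these features:

| Feature | Crop | Pixel position |
|---|---|---|
| Jar lid | c1 | (105,75) |
| Can with green brush, left of the jar | c1 | about (90,200) |
| Cap tin | c1 | (200,185) |
| Short ball | c1 | (340,37) |
| Post top | c2 | (363,62) |
| Knob top | c2 | (490,83) |
| Start button, near side | c2 | (327,343) |
| Stop button | c2 | (433,297) |
| Tall ball | c2 | (504,362) |

```bash
python3 - <<'E'
import pickle
from h import *
r=pickle.load(open("d0.pkl","rb"))["side"]
f=lambda x,y,z,o=(240,230):onz(r,o[0]+x/4-.375,o[1]+y/4-.375,z)
t=np.array([f(*p,60) for p in[(152,200),(275,148),(352,232),(228,297)]]);print(t,t.mean(0))
c=np.array([f(*p,64-24) for p in[(322,490-35),(135,222)]]);print("front edge",c)
pv=f(363,62,143);k=f(490,83,158);s=f(327,343,64);S=f(433,297,62)
print("pivot",pv,"knob",k,np.linalg.norm((k-pv)[:2]),"start",s,"stop",S,np.linalg.norm((s-S)[:2]),"tall",f(504,362,128))
d=(k-pv);print("knobdir",np.degrees(np.arctan2(d[1],d[0])))
v=(S-s);print("x dir by buttons",np.degrees(np.arctan2(v[1],v[0])),"tray edges",[np.degrees(np.arctan2(*(t[b]-t[a])[1::-1])).round(1) for a,b in((0,1),(3,2),(3,0),(2,1))])
o=(195,140)
print("jar",f(105,76,70,o),"captin",f(200,180,32,o),"ball",f(340,37,91,o),"can",f(85,160,90,o))
v=pv-t.mean(0);print("tray->pivot",v,np.linalg.norm(v[:2]),np.degrees(np.arctan2(v[1],v[0])))
E
```

```text
[[ 393.2 -163.9   60. ]
 [ 477.2 -154.9   60. ]
 [ 487.1 -233.2   60. ]
 [ 402.1 -247.8   60. ]] [ 439.9  -199.95   60.  ]
front edge [[ 408.7 -348.8   40. ]
 [ 384.6 -158.5   40. ]]
pivot [ 513.1 -187.6  143. ] knob [ 559.5 -244.9  158. ] 73.73092973779728 start [ 435.1 -301.4   64. ] stop [ 504.  -295.3   62. ] 69.16950194992008 tall [ 480.9 -392.6  128. ]
knobdir -51.00037750825807
x dir by buttons 5.0594391010586754 tray edges [np.float64(6.1), np.float64(9.7), np.float64(96.1), np.float64(97.2)]
jar [435.1 372.7  70. ] captin [470.6 262.2  32. ] ball [612.  319.8  91. ] can [377.8 240.6  90. ]
tray->pivot [73.2  12.35 83.  ] 74.2345101687888 9.576520266442639
```

Request:
{"method": "jog_arm", "body": {
  "targets": [
    {"dx": 15,"dy": -22,"dz": -10},
    {"dx": 36,"dy": -54,"dz": -20},
    {"dx": 58,"dy": -86,"dz": -30},
    {"dx": 80,"dy": -119,"dz": -40},
    {"dx": 102,"dy": -152,"dz": -50},
    {"dx": 124,"dy": -185,"dz": -60},
    {"dx": 146,"dy": -218,"dz": -60},
    {"dx": 168,"dy": -251,"dz": -60}
  ],
  "grip": 1,
  "newtons": 40
}}

```text
$.targets[0]: bad value
```

Request:
{"method": "jog_arm", "body": {
  "targets": [
    {"dx": 22,"dy": -33},
    {"dx": 44,"dy": -66},
    {"dx": 66,"dy": -99},
    {"dx": 88,"dy": -132},
    {"dx": 110,"dy": -165},
    {"dx": 132,"dy": -197},
    {"dx": 152,"dy": -227},
    {"dx": 170,"dy": -254}
  ]
}}

```text
$.targets[0]: bad value
```

Request:
{"method": "jog_arm", "body": {
  "targets": [
    {"dx": 15,"dy": -22,"dz": -10,"roll": 0},
    {"dx": 36,"dy": -54,"dz": -20,"roll": 0},
    {"dx": 58,"dy": -86,"dz": -30,"roll": 0},
    {"dx": 80,"dy": -119,"dz": -40,"roll": 0},
    {"dx": 102,"dy": -152,"dz": -50,"roll": 0},
    {"dx": 124,"dy": -185,"dz": -60,"roll": 0},
    {"dx": 146,"dy": -218,"dz": -60,"roll": 0},
    {"dx": 168,"dy": -251,"dz": -60,"roll": 0}
  ],
  "grip": 1,
  "newtons": 40
}}

```text
time: 0.9
position: [235.7, -217.0, 291.3]
ee_rot: [[0.963, 0.269, 0.0], [0.269, -0.963, -0.0], [0.0, 0.0, -1.0]]
wrist_force: [1.0, -0.6, 0.1]
gripper_width: 85.6
grip_force: 0.0
```

Request:
{"method": "jog_arm", "body": {
  "targets": [
    {"dx": 22,"dy": -33,"dz": 0,"roll": 0},
    {"dx": 44,"dy": -66,"dz": 0,"roll": 0},
    {"dx": 66,"dy": -99,"dz": 0,"roll": 0},
    {"dx": 88,"dy": -132,"dz": 0,"roll": 0},
    {"dx": 110,"dy": -165,"dz": 0,"roll": 0},
    {"dx": 132,"dy": -197,"dz": 0,"roll": 0},
    {"dx": 154,"dy": -229,"dz": 0,"roll": 0},
    {"dx": 174,"dy": -259,"dz": 0,"roll": 0}
  ]
}}

```text
time: 1.7
position: [333.4, 79.6, 291.2]
ee_rot: [[0.963, 0.27, 0.0], [0.27, -0.963, -0.0], [0.0, 0.0, -1.0]]
wrist_force: [0.9, -0.7, -0.1]
gripper_width: 85.4
grip_force: 0.0
```

```bash
cat >> h.py <<'E'
def go(s,xyz,ang=None):
    "tool-frame shift to world xyz; roll to tool-y angle ang (deg)"
    R=np.array(s["ee_rot"]);d=R.T@(np.array(xyz)-s["position"]);a=np.degrees(np.arctan2(R[1,1],R[0,1]))
    print("tool shift",d.round(1),"yang",a.round(1),"roll",None if ang is None else round(-((ang-a+180)%360-180),1))
E
python3 - <<'E'
from station import arm
from h import *
s=arm.state();print(s["position"],s["q"]);go(s,(420,345,290),17)
E
```

```text
[333.40314245  79.60226542 291.21554678] [-1.11756586e-01 -1.53366934e-01  1.84987923e+00 -4.67054374e-05
  1.44499451e+00  1.18552845e+00]
tool shift [ 155.1 -232.1    1.2] yang -74.3 roll -91.3
```

Request:
{"method": "jog_arm", "body": {
  "targets": [
    {"dx": 21,"dy": -31,"dz": 0,"roll": -8},
    {"dx": 42,"dy": -62,"dz": 0,"roll": -16},
    {"dx": 63,"dy": -93,"dz": 0,"roll": -24},
    {"dx": 84,"dy": -124,"dz": 0,"roll": -32},
    {"dx": 105,"dy": -155,"dz": 0,"roll": -40},
    {"dx": 126,"dy": -186,"dz": 0,"roll": -48},
    {"dx": 143,"dy": -214,"dz": 0,"roll": -56},
    {"dx": 155,"dy": -232,"dz": 0,"roll": -64}
  ]
}}

```text
time: 2.5
position: [420.1, 344.8, 290.5]
ee_rot: [[0.173, 0.985, -0.001], [0.985, -0.173, -0.0], [-0.001, -0.001, -1.0]]
wrist_force: [0.7, 0.0, 0.3]
gripper_width: 85.4
grip_force: 0.0
```

Request:
{"method": "jog_arm", "body": {
  "targets": [
    {"dx": 0,"dy": 0,"dz": 0,"roll": -8},
    {"dx": 0,"dy": 0,"dz": 0,"roll": -16},
    {"dx": 0,"dy": 0,"dz": 0,"roll": -24},
    {"dx": 0,"dy": 0,"dz": 0,"roll": -27},
    {"dx": 0,"dy": 0,"dz": 0,"roll": -27},
    {"dx": 0,"dy": 0,"dz": 0,"roll": -27},
    {"dx": 0,"dy": 0,"dz": 0,"roll": -27},
    {"dx": 0,"dy": 0,"dz": 0,"roll": -27}
  ]
}}

```text
time: 3.3
position: [420.1, 342.9, 291.3]
ee_rot: [[-0.285, 0.958, -0.0], [0.958, 0.285, -0.0], [-0.0, -0.0, -1.0]]
wrist_force: [-0.7, 1.0, -0.4]
gripper_width: 85.6
grip_force: 0.0
```

```bash
python3 - <<'E'
from station import arm
from h import *
import pickle
r=arm.get_image("wrist");pickle.dump(r,open("w1.pkl","wb"));cv2.imwrite("pics/w1.png",r["image"][:,:,::-1])
s=arm.state();print(s["position"],s["q"]);go(s,(435,373,290),17)
for p in((435,373,70),(470,262,32),(378,241,90)):print(proj(r,p))
E
```

```text
[420.13790142 342.85275117 291.28898111] [4.68303966e-01 3.16861492e-01 1.33678551e+00 1.69984999e-06
 1.48796760e+00 1.78594087e-01]
tool shift [24.6 22.9  1.3] yang 16.6 roll -0.4
[296.2 159.7]
[294.4 234.9]
[223.6 248. ]
```

View pics/w1.png

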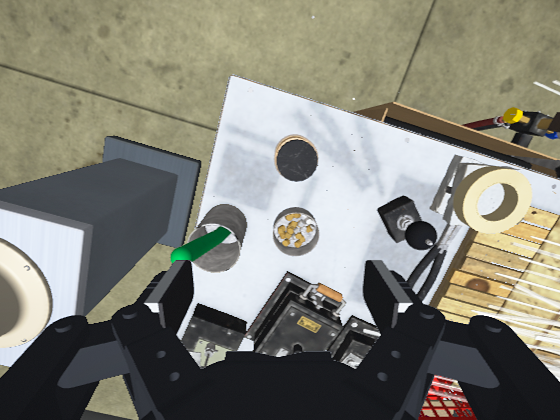

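The wrist view shows the jar lid at about (297,160), within 2 px of the prediction. The cap tin is at (296,231), and the brush at (190,250) leans away from the jar. I'll measure the lid.

```bash
python3 - <<'E'
from station import arm
from h import *
import pickle
r=pickle.load(open("w1.pkl","rb"));g=cv2.cvtColor(r["image"],cv2.COLOR_RGB2GRAY)
m=np.zeros_like(g);m[125:195,260:335]=(g[125:195,260:335]<85)*255
c=max(cv2.findContours(m,0,1)[0],key=cv2.contourArea);e=cv2.fitEllipse(c);print(e)
p=onz(r,*e[0],70);print(p);s=arm.state();go(s,(p[0],p[1],180),17);go(s,(p[0],p[1],30),17)
E
```

```text
((296.4322204589844, 159.97415161132812), (39.16846466064453, 40.443599700927734), 10.664405822753906)
[435.4 372.7  70. ]
tool shift [ 24.2  23.2 111.3] yang 16.6 roll -0.4
tool shift [ 24.2  23.2 261.3] yang 16.6 roll -0.4
```

Request:
{"method": "jog_arm", "body": {
  "targets": [
    {"dx": 8,"dy": 8,"dz": 20,"roll": 0},
    {"dx": 18,"dy": 17,"dz": 50,"roll": 0},
    {"dx": 24,"dy": 23,"dz": 85,"roll": 0},
    {"dx": 24,"dy": 23,"dz": 120,"roll": 0},
    {"dx": 24,"dy": 23,"dz": 150,"roll": 0},
    {"dx": 24,"dy": 23,"dz": 170,"roll": 0},
    {"dx": 24,"dy": 23,"dz": 180,"roll": 0},
    {"dx": 24,"dy": 23,"dz": 180,"roll": 0}
  ]
}}

```text
time: 4.15
position: [435.0, 372.2, 110.5]
ee_rot: [[-0.286, 0.958, -0.002], [0.958, 0.286, -0.001], [-0.0, -0.002, -1.0]]
wrist_force: [-0.0, -0.6, 0.2]
gripper_width: 85.4
grip_force: 0.0
```

Request:
{"method": "jog_arm", "body": {
  "targets": [
    {"dx": 0,"dy": 0,"dz": 12,"roll": 0},
    {"dx": 0,"dy": 0,"dz": 26,"roll": 0},
    {"dx": 0,"dy": 0,"dz": 40,"roll": 0},
    {"dx": 0,"dy": 0,"dz": 54,"roll": 0},
    {"dx": 0,"dy": 0,"dz": 66,"roll": 0},
    {"dx": 0,"dy": 0,"dz": 75,"roll": 0},
    {"dx": 0,"dy": 0,"dz": 80,"roll": 0},
    {"dx": 0,"dy": 0,"dz": 80,"roll": 0}
  ]
}}

```text
time: 4.95
position: [435.1, 372.3, 30.7]
ee_rot: [[-0.286, 0.958, -0.001], [0.958, 0.286, -0.0], [-0.0, -0.001, -1.0]]
wrist_force: [-0.5, 0.4, 0.2]
gripper_width: 85.9
grip_force: 0.0
```

Request:
{"method": "jog_arm", "body": {
  "targets": [
    {"dx": 0,"dy": 0,"dz": 0,"roll": 0},
    {"dx": 0,"dy": 0,"dz": 0,"roll": 0},
    {"dx": 0,"dy": 0,"dz": 0,"roll": 0},
    {"dx": 0,"dy": 0,"dz": 0,"roll": 0},
    {"dx": 0,"dy": 0,"dz": 0,"roll": 0},
    {"dx": 0,"dy": 0,"dz": 0,"roll": 0},
    {"dx": 0,"dy": 0,"dz": 0,"roll": 0},
    {"dx": 0,"dy": 0,"dz": 0,"roll": 0}
  ],
  "grip": 0,
  "newtons": 40
}}

```text
time: 5.75
position: [435.6, 372.6, 32.1]
ee_rot: [[-0.286, 0.958, 0.001], [0.958, 0.286, 0.001], [0.0, 0.001, -1.0]]
wrist_force: [-1.3, -1.1, 6.5]
gripper_width: 56.7
grip_force: 43.2
```

Request:
{"method": "jog_arm", "body": {
  "targets": [
    {"dx": 0,"dy": 0,"dz": -8,"roll": 0},
    {"dx": 0,"dy": 0,"dz": -25,"roll": 0},
    {"dx": 0,"dy": 0,"dz": -50,"roll": 0},
    {"dx": 0,"dy": 0,"dz": -85,"roll": 0},
    {"dx": 0,"dy": 0,"dz": -120,"roll": 0},
    {"dx": 0,"dy": 0,"dz": -155,"roll": 0},
    {"dx": 0,"dy": 0,"dz": -185,"roll": 0},
    {"dx": 0,"dy": 0,"dz": -205,"roll": 0}
  ]
}}

```text
time: 6.55
position: [435.4, 372.5, 238.9]
ee_rot: [[-0.286, 0.958, 0.002], [0.958, 0.286, 0.001], [0.001, 0.003, -1.0]]
wrist_force: [1.2, 0.5, -2.3]
gripper_width: 57.3
grip_force: 43.2
```

Request:
{"method": "jog_arm", "body": {
  "targets": [
    {"dx": -10,"dy": -3,"dz": -20,"roll": 0},
    {"dx": -30,"dy": -9,"dz": -35,"roll": 0},
    {"dx": -60,"dy": -18,"dz": -45,"roll": 0},
    {"dx": -92,"dy": -28,"dz": -50,"roll": 0},
    {"dx": -124,"dy": -38,"dz": -50,"roll": 0},
    {"dx": -156,"dy": -48,"dz": -50,"roll": 0},
    {"dx": -188,"dy": -58,"dz": -50,"roll": 0},
    {"dx": -220,"dy": -68,"dz": -50,"roll": 0}
  ]
}}

```text
time: 7.35
position: [432.6, 140.9, 286.5]
ee_rot: [[-0.286, 0.958, 0.0], [0.958, 0.286, -0.0], [-0.0, -0.0, -1.0]]
wrist_force: [0.6, 0.7, -2.5]
gripper_width: 56.7
grip_force: 43.3
```

Request:
{"method": "jog_arm", "body": {
  "targets": [
    {"dx": -32,"dy": -11,"dz": 0,"roll": 6},
    {"dx": -64,"dy": -22,"dz": 0,"roll": 12},
    {"dx": -96,"dy": -33,"dz": 0,"roll": 18},
    {"dx": -128,"dy": -44,"dz": 0,"roll": 24},
    {"dx": -160,"dy": -55,"dz": 0,"roll": 30},
    {"dx": -192,"dy": -66,"dz": 0,"roll": 36},
    {"dx": -222,"dy": -77,"dz": 0,"roll": 42},
    {"dx": -250,"dy": -87,"dz": 0,"roll": 48}
  ]
}}

```text
time: 8.15
position: [420.8, -123.6, 286.5]
ee_rot: [[0.525, 0.851, -0.0], [0.851, -0.525, -0.0], [-0.0, 0.0, -1.0]]
wrist_force: [0.6, 0.2, -1.7]
gripper_width: 57.3
grip_force: 43.2
```

```bash
python3 - <<'E'
from station import arm
from h import *
s=arm.state();print(s["position"],s["q"],s["gripper_width"]);go(s,(385,-180,290),-83)
E
```

```text
[ 420.75717608 -123.56809118  286.48504446] [-5.54048605e-01  8.06720109e-02  1.63760406e+00 -3.01820461e-05
  1.42330372e+00 -1.76733974e-03] 57.296593304154
tool shift [-66.8  -0.8  -3.5] yang -31.6 roll 51.4
```

Request:
{"method": "jog_arm", "body": {
  "targets": [
    {"dx": -8,"dy": 0,"dz": 0,"roll": 7},
    {"dx": -16,"dy": 0,"dz": 0,"roll": 14},
    {"dx": -26,"dy": 0,"dz": 0,"roll": 21},
    {"dx": -36,"dy": 0,"dz": 0,"roll": 28},
    {"dx": -46,"dy": 0,"dz": 0,"roll": 35},
    {"dx": -56,"dy": 0,"dz": 0,"roll": 42},
    {"dx": -63,"dy": 0,"dz": 0,"roll": 48},
    {"dx": -67,"dy": 0,"dz": 0,"roll": 51}
  ]
}}

```text
time: 8.95
position: [385.9, -179.7, 286.4]
ee_rot: [[0.992, 0.129, -0.0], [0.129, -0.992, 0.0], [-0.0, -0.0, -1.0]]
wrist_force: [-0.0, 1.1, -2.7]
gripper_width: 57.1
grip_force: 43.3
```

Request:
{"method": "jog_arm", "body": {
  "targets": [
    {"dx": 0,"dy": 0,"dz": 0,"roll": 0},
    {"dx": 0,"dy": 0,"dz": 0,"roll": 0},
    {"dx": 0,"dy": 0,"dz": 0,"roll": 0},
    {"dx": 0,"dy": 0,"dz": 0,"roll": 0},
    {"dx": 0,"dy": 0,"dz": 0,"roll": 0},
    {"dx": 0,"dy": 0,"dz": 0,"roll": 0},
    {"dx": 0,"dy": 0,"dz": 0,"roll": 0},
    {"dx": 0,"dy": 0,"dz": 0,"roll": 0}
  ]
}}

```text
time: 9.75
position: [386.4, -179.4, 286.3]
ee_rot: [[0.991, 0.133, 0.0], [0.133, -0.991, 0.0], [0.0, -0.0, -1.0]]
wrist_force: [-0.9, 0.4, -3.2]
gripper_width: 56.9
grip_force: 43.3
```

```bash
python3 - <<'E'
from station import arm
from h import *
import pickle
r=arm.get_image("wrist");pickle.dump(r,open("w2.pkl","wb"));cv2.imwrite("pics/w2.png",r["image"][:,:,::-1])
s=arm.state();print(s["position"],s["q"]);go(s,(440,-198,290),-83)
E
```

```text
[ 386.42660052 -179.45236662  286.31211691] [-7.11234396e-01  5.17066965e-02  1.66918665e+00  8.39447170e-06
  1.42070637e+00  7.26345127e-01]
tool shift [50.6 25.5 -3.7] yang -82.4 roll 0.6
```

View pics/w2.png

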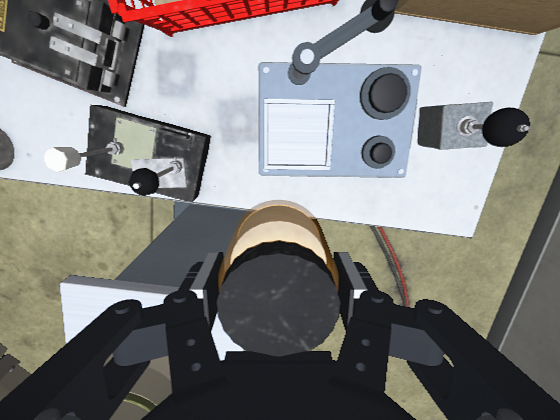

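The view shows the tray at about (299,134), the start button at (378,153), the stop button at (385,92) and the pivot cap at (306,56). I'll refine these with masks.

```bash
python3 - <<'E'
from station import arm
from h import *
import pickle
r=pickle.load(open("w2.pkl","rb"));im=r["image"];g=cv2.cvtColor(im,cv2.COLOR_RGB2GRAY)
def blob(m,x0,x1,y0,y1):
    z=np.zeros_like(g);z[y0:y1,x0:x1]=m[y0:y1,x0:x1]*255
    z=cv2.morphologyEx(z,cv2.MORPH_CLOSE,np.ones((5,5)));return max(cv2.findContours(z,0,1)[0],key=cv2.contourArea)
t=cv2.minAreaRect(blob(g>205,258,345,90,176));print(t)
b=np.array([onz(r,*p,60) for p in cv2.boxPoints(t)]);print(b,b.mean(0),[np.linalg.norm(b[i]-b[i-1]).round(1) for i in range(4)],[np.degrees(np.arctan2(*(b[i]-b[i-1])[1::-1])).round(1) for i in range(4)])
for n,w,z in(("start",(358,400,133,172),64),("stop",(356,420,62,125),62)):
    e=cv2.fitEllipse(blob(g<60,*w));print(n,e,onz(r,*e[0],z))
print("pivot",onz(r,306,56,143),"knob",onz(r,382,12,158))
E
```

```text
((295.9118347167969, 137.49740600585938), (74.40899658203125, 77.20191192626953), 1.6846843957901)
[[ 387.6 -153.    60. ]
 [ 479.6 -145.3   60. ]
 [ 488.9 -232.7   60. ]
 [ 397.4 -247.5   60. ]] [ 438.375 -194.625   60.   ] [np.float64(95.0), np.float64(92.3), np.float64(87.9), np.float64(92.7)] [np.float64(95.9), np.float64(4.8), np.float64(-83.9), np.float64(-170.8)]
start ((380.2795104980469, 152.6591339111328), (20.210691452026367, 21.0452823638916), 75.03836059570312) [ 436.2 -299.8   64. ]
stop ((387.1435546875, 92.75643157958984), (35.50967788696289, 40.39814376831055), 36.75435256958008) [ 504.8 -292.1   62. ]
pivot [ 515.4 -186.9  143. ] knob [ 552.1 -241.1  158. ]
```

```bash
python3 - <<'E'
from station import arm
from h import *
import pickle
r=pickle.load(open("w2.pkl","rb"));g=cv2.cvtColor(r["image"],cv2.COLOR_RGB2GRAY)
z=np.zeros_like(g);z[93:172,264:342]=(g[93:172,264:342]>205)*255
t=cv2.minAreaRect(max(cv2.findContours(cv2.morphologyEx(z,3,np.ones((3,3))),0,1)[0],key=cv2.contourArea));print(t)
b=np.array([onz(r,*p,60) for p in cv2.boxPoints(t)]);print(b.mean(0),[np.linalg.norm(b[i]-b[i-1]).round(1) for i in range(4)])
A=np.array([[-35,-55],[35,-55],[58,50],[-35,-55],[35,-55],[58,50]],float)
W=np.array([[436.2,-299.8],[504.8,-292.1],[515.4,-186.9],[435.1,-301.4],[504,-295.3],[513.1,-187.6]])
U,_,V=np.linalg.svd((A-A.mean(0)).T@(W-W.mean(0)));R=(U@V).T
T=W.mean(0)-R@A.mean(0);print("yaw",np.degrees(np.arctan2(R[1,0],R[0,0])),(A@R.T+T-W).round(1).tolist())
for p in((-15,50),(58,50),(-35,-55)):print((R@p+T).round(1))
c=R@(-15,50)+T;go(arm.state(),(c[0],c[1],286.3),-83)
E
```

```text
((299.0, 135.0), (72.0, 70.0), 90.0)
[ 442.1   -197.875   60.   ] [np.float64(85.8), np.float64(82.6), np.float64(86.0), np.float64(88.8)]
yaw 6.738018145578997 [[-1.3, -1.8], [-0.4, -1.3], [-0.4, 0.4], [-0.2, -0.2], [0.4, 1.9], [1.9, 1.1]]
[ 442.5 -195. ]
[ 515.  -186.5]
[ 434.9 -301.6]
tool shift [53.5 22.9  0. ] yang -82.4 roll 0.6
```

Request:
{"method": "jog_arm", "body": {
  "targets": [
    {"dx": 7,"dy": 3,"dz": 0,"roll": 0},
    {"dx": 18,"dy": 8,"dz": 10,"roll": 0},
    {"dx": 32,"dy": 15,"dz": 30,"roll": 0},
    {"dx": 44,"dy": 21,"dz": 55,"roll": 0},
    {"dx": 51,"dy": 24,"dz": 85,"roll": 0},
    {"dx": 53,"dy": 25,"dz": 115,"roll": 0},
    {"dx": 53,"dy": 25,"dz": 140,"roll": 0},
    {"dx": 53,"dy": 25,"dz": 150,"roll": 0}
  ]
}}

```text
time: 10.6
position: [441.9, -196.7, 134.0]
ee_rot: [[0.991, 0.133, -0.003], [0.133, -0.991, 0.002], [-0.003, -0.003, -1.0]]
wrist_force: [-0.5, 0.4, -2.3]
gripper_width: 56.8
grip_force: 43.4
```

Request:
{"method": "jog_arm", "body": {
  "targets": [
    {"dx": 0,"dy": 0,"dz": 0,"roll": 0},
    {"dx": 0,"dy": 0,"dz": 5,"roll": 0},
    {"dx": 0,"dy": 0,"dz": 11,"roll": 0},
    {"dx": 0,"dy": 0,"dz": 17,"roll": 0},
    {"dx": 0,"dy": 0,"dz": 22,"roll": 0},
    {"dx": 0,"dy": 0,"dz": 26,"roll": 0},
    {"dx": 0,"dy": 0,"dz": 28,"roll": 0},
    {"dx": 0,"dy": 0,"dz": 28,"roll": 0}
  ]
}}

```text
time: 11.4
position: [442.2, -197.2, 108.1]
ee_rot: [[0.991, 0.133, -0.0], [0.133, -0.991, 0.0], [-0.0, -0.0, -1.0]]
wrist_force: [0.6, 0.6, -1.8]
gripper_width: 57.0
grip_force: 43.4
```

```bash
python3 - <<'E'
from station import arm
from h import *
import pickle
s=arm.state();print(s["position"],s["wrist_force"])
r=arm.get_image("side");o=r["image"][210:330,230:390,::-1]
w=arm.get_image("wrist")["image"][:,:,::-1]
cv2.imwrite("pics/v.png",np.hstack([cv2.resize(o,(533,400),interpolation=2),cv2.resize(w[120:420,180:380],(267,400))]))
E
```

```text
[ 442.23426301 -197.17173691  108.09447465] [ 0.5746116   0.60326545 -1.83497   ]
```

View pics/v.png

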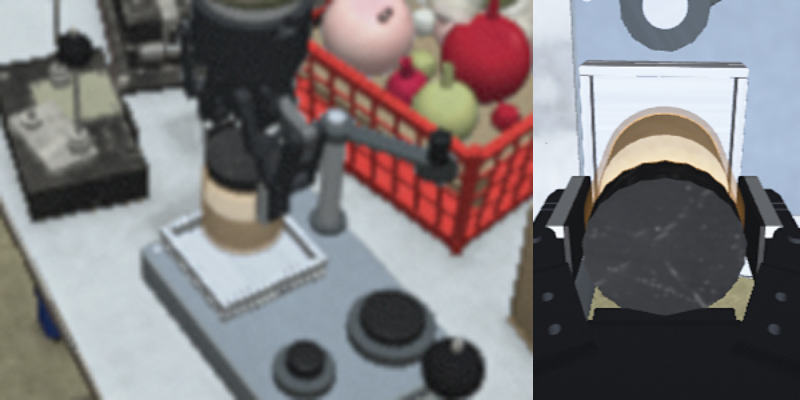

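The jar is centred on the tray sideways (both at about x=664 in the right crop). In the left crop it hangs over the tray. I'll lower it slowly.

Request:
{"method": "jog_arm", "body": {
  "targets": [
    {"dx": 0,"dy": 0,"dz": 4,"roll": 0},
    {"dx": 0,"dy": 0,"dz": 9,"roll": 0},
    {"dx": 0,"dy": 0,"dz": 14,"roll": 0},
    {"dx": 0,"dy": 0,"dz": 18,"roll": 0},
    {"dx": 0,"dy": 0,"dz": 21,"roll": 0},
    {"dx": 0,"dy": 0,"dz": 23,"roll": 0},
    {"dx": 0,"dy": 0,"dz": 25,"roll": 0},
    {"dx": 0,"dy": 0,"dz": 25,"roll": 0}
  ]
}}

```text
time: 12.3
position: [442.2, -197.2, 83.1]
ee_rot: [[0.991, 0.133, -0.0], [0.133, -0.991, 0.0], [-0.0, -0.0, -1.0]]
wrist_force: [-0.4, -0.5, -2.3]
gripper_width: 57.2
grip_force: 43.4
```

Request:
{"method": "jog_arm", "body": {
  "targets": [
    {"dx": 0,"dy": 0,"dz": 0.5,"roll": 0},
    {"dx": 0,"dy": 0,"dz": 1,"roll": 0},
    {"dx": 0,"dy": 0,"dz": 1.5,"roll": 0},
    {"dx": 0,"dy": 0,"dz": 2,"roll": 0},
    {"dx": 0,"dy": 0,"dz": 2.5,"roll": 0},
    {"dx": 0,"dy": 0,"dz": 2.5,"roll": 0},
    {"dx": 0,"dy": 0,"dz": 2.5,"roll": 0},
    {"dx": 0,"dy": 0,"dz": 2.5,"roll": 0}
  ]
}}

```text
time: 13.1
position: [442.3, -197.2, 80.8]
ee_rot: [[0.991, 0.133, 0.0], [0.133, -0.991, 0.0], [0.0, -0.0, -1.0]]
wrist_force: [0.3, 0.0, -2.1]
gripper_width: 56.7
grip_force: 43.4
```

Request:
{"method": "jog_arm", "body": {
  "targets": [
    {"dx": 0,"dy": 0,"dz": 0.3,"roll": 0},
    {"dx": 0,"dy": 0,"dz": 0.6,"roll": 0},
    {"dx": 0,"dy": 0,"dz": 0.9,"roll": 0},
    {"dx": 0,"dy": 0,"dz": 1,"roll": 0},
    {"dx": 0,"dy": 0,"dz": 1,"roll": 0},
    {"dx": 0,"dy": 0,"dz": 1,"roll": 0},
    {"dx": 0,"dy": 0,"dz": 1,"roll": 0},
    {"dx": 0,"dy": 0,"dz": 1,"roll": 0}
  ]
}}

```text
time: 13.9
position: [442.3, -197.2, 80.0]
ee_rot: [[0.991, 0.133, 0.0], [0.133, -0.991, -0.0], [0.0, 0.0, -1.0]]
wrist_force: [-2.5, 1.5, 5.3]
gripper_width: 56.9
grip_force: 43.8
```

Contact (about 7 N). I'll release and rise.

Request:
{"method": "jog_arm", "body": {
  "targets": [
    {"dx": 0,"dy": 0,"dz": 0,"roll": 0},
    {"dx": 0,"dy": 0,"dz": 0,"roll": 0},
    {"dx": 0,"dy": 0,"dz": 0,"roll": 0},
    {"dx": 0,"dy": 0,"dz": 0,"roll": 0},
    {"dx": 0,"dy": 0,"dz": 0,"roll": 0},
    {"dx": 0,"dy": 0,"dz": 0,"roll": 0},
    {"dx": 0,"dy": 0,"dz": 0,"roll": 0},
    {"dx": 0,"dy": 0,"dz": 0,"roll": 0}
  ],
  "grip": 1
}}

```text
time: 14.7
position: [442.3, -197.2, 79.8]
ee_rot: [[0.991, 0.133, 0.0], [0.133, -0.991, 0.0], [0.0, -0.0, -1.0]]
wrist_force: [0.5, 0.3, 0.2]
gripper_width: 85.1
grip_force: 0.0
```

Request:
{"method": "jog_arm", "body": {
  "targets": [
    {"dx": 0,"dy": 0,"dz": -5,"roll": 0},
    {"dx": 0,"dy": 0,"dz": -15,"roll": 0},
    {"dx": 0,"dy": 0,"dz": -35,"roll": 0},
    {"dx": 0,"dy": 0,"dz": -60,"roll": 0},
    {"dx": 0,"dy": 0,"dz": -90,"roll": 0},
    {"dx": 0,"dy": 0,"dz": -115,"roll": 0},
    {"dx": 0,"dy": 0,"dz": -130,"roll": 0},
    {"dx": 0,"dy": 0,"dz": -135,"roll": 0}
  ]
}}

```text
time: 15.5
position: [442.7, -197.5, 217.1]
ee_rot: [[0.991, 0.133, 0.003], [0.133, -0.991, -0.002], [0.003, 0.003, -1.0]]
wrist_force: [-0.7, -0.1, 0.0]
gripper_width: 85.3
grip_force: 0.0
```

```bash
python3 - <<'E'
from station import arm
from h import *
import pickle
r=arm.get_image("wrist");s=arm.state();print(s["position"])
q=arm.get_image("side");o=q["image"][210:330,230:390,::-1]
pickle.dump((r,q),open("w3.pkl","wb"))
cv2.imwrite("pics/w3.png",np.hstack([cv2.resize(o,(400,300),interpolation=2),cv2.resize(r["image"][:,:,::-1],(400,300))]))
print(proj(r,(560,-243,158)),proj(r,(515,-187,143)),proj(r,(442,-197,118)))
go(s,(490,-210,230),39)
E
```

```text
[ 442.66227584 -197.43384298  216.64621089]
[375.2  59.8] [276.6 121.6] [277.  209.8]
tool shift [ 45.3  18.8 -13.2] yang -82.4 roll -121.4
```

View pics/w3.png

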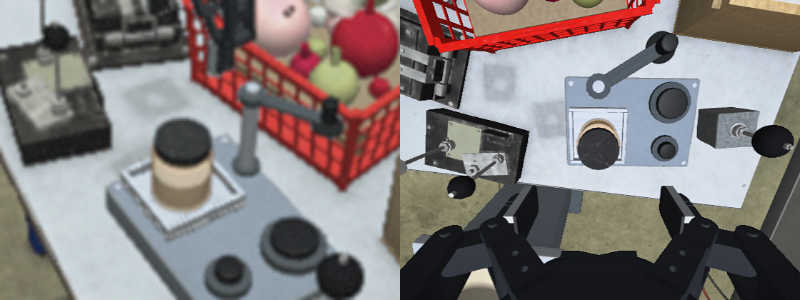

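The jar stands upright in the tray. The pivot cap at about (276,120) in full-resolution pixels agrees with the prediction. The knob is at about (366,60). I'll measure the knob.

```bash
python3 - <<'E'
from h import *
import pickle
from station import arm
r,q=pickle.load(open("w3.pkl","rb"));g=cv2.cvtColor(r["image"],cv2.COLOR_RGB2GRAY)
print((g[40:84:2,344:392:2]//10))
for z in(158,146):print(onz(r,365,58,z),onz(r,368,60,z))
go(arm.state(),(500,-230,217),39)
E
```

```text
[[20 20 20 21 20 20 21 21 21 21 21 21 20 20 20 20 20 19 18 13  9  6  6  6]
 [20 20 20 20 20 20 21 21 21 21 20 21 21 20 20 20 19 19 17 13  8  6  6  6]
 [21 20 20 20 20 21 21 21 11  5  2  3  3  3  5 18 19 19 18 10  6  6  6  6]
 [21 21 20 20 21 21 14  3  3  4  3  4  4  3  3  3  1  2 11 11  7  6  6  7]
 [21 21 21 21 21  8  3  4  4  3  4  3  4  3  3  4  5  5  4  4  3  8  8  8]
 [21 21 21 21  4  4  4  4  4  4  4  3  1  3  5  5  5  5  5  5  4  5 18 18]
 [21 21 22  4  3  4  4  4  4  4  4  1  2  5  6  6  6  5  5  5  4  4  7 18]
 [21 22 11  3  4  4  4  4  4  3  1  1  5  6  6  6  6  6  5  5  5  4  3 19]
 [22 17  3  3  4  4  4  4  3  1  1  2  6  7  6  6  6  6  6  5  5  4  3 18]
 [22  4  4  4  4  4  4  3  1  1  1  3  7  7  7  6  6  6  6  5  5  5  3 16]
 [19  3  4  4  4  4  5  4  1  1  1  4  7  7  7  7  6  6  6  5  5  5  3 19]
 [11  4  4  4  4  8  9  2  1  1  1  3  7  8  7  7  7  6  6  5  5  5  6 21]
 [ 7  4  3  6  9  9  8  0  1  1  1  2  7  8  7  7  7  6  6  5  5  4 16 20]
 [ 1  4  8  9  9  9  7  1  1  1  1  1  5  7  8  7  7  6  6  5  5  3 20 21]
 [ 6  9  9  9  9  8  9  0  1  1  1  1  1  6  7  7  7  6  6  5  3 17 21 21]
 [ 9  9  9  8  8  8  9  2  1  1  1  1  1  2  5  6  6  5  4  4  2 20 21 21]
 [ 9  9  8  8  8  8  9  7  1  1  1  1  1  1  1  1  2  2  2  3  6 22 21 21]
 [ 8  8  8  8  9  9  9  9  5  1  1  1  1  1  1  1  2  4  4  3 17 21 21 21]
 [ 8  8  8  8  9  9  9  9  9  7  3  1  1  2  3  4  4  4  4  3 20 21 21 21]
 [ 8  8  9  9  9  9  9  9  9  8  8  4  4  4  4  4  3  4  3 18 21 21 21 21]
 [ 9  9  9  9  9  9  9  8  8  5  4  4  4  4  4  4  4  3 10 22 21 21 21 21]
 [ 9  9  9  9  9  9  8  7  3  4  3  4  4  4  4  4  3 11 22 22 22 22 22 22]]
[ 560.2 -236.5  158. ] [ 559.3 -238.6  158. ]
[ 562.6 -239.4  146. ] [ 561.7 -241.7  146. ]
tool shift [52.8 40.1 -1.5] yang -82.4 roll -121.4
```

```bash
python3 - <<'E'
from h import *
import pickle
r,q=pickle.load(open("w3.pkl","rb"));
f=lambda x,y,z:onz(q,240+x/4-.375,230+y/4-.375,z)
b=f(510,218,0);print("basket bottom corner",b)
o,d=ray(q,240+530/4,230+100/4)
for z in(60,80,100,120):print(z,f(530,100,z))
# wrist view: basket near-rim corner approx
for z in(60,80,100,120):print("w",z,onz(r,(657-400)*1.4,8*1.4,z), onz(r,(642-400)*1.4,14*1.4,z))
E
```

```text
basket bottom corner [ 611.  -215.2    0. ]
60 [ 638.5 -181.6   60. ]
80 [ 625.  -198.7   80. ]
100 [ 611.4 -215.7  100. ]
120 [ 597.9 -232.8  120. ]
w 60 [ 616.5 -247.7   60. ] [ 607.7 -230.5   60. ]
w 80 [ 610.  -243.7   80. ] [ 601.7 -227.6   80. ]
w 100 [ 603.4 -239.6  100. ] [ 595.7 -224.7  100. ]
w 120 [ 596.9 -235.6  120. ] [ 589.8 -221.8  120. ]
```

Request:
{"method": "jog_arm", "body": {
  "targets": [
    {"dx": 5,"dy": 3,"dz": 0,"roll": -8},
    {"dx": 15,"dy": 8,"dz": 0,"roll": -16},
    {"dx": 32,"dy": 18,"dz": 0,"roll": -24},
    {"dx": 50,"dy": 28,"dz": 0,"roll": -32},
    {"dx": 70,"dy": 39,"dz": 0,"roll": -40},
    {"dx": 90,"dy": 50,"dz": 0,"roll": -48},
    {"dx": 104,"dy": 58,"dz": 0,"roll": -56},
    {"dx": 110,"dy": 62,"dz": 0,"roll": -64}
  ],
  "grip": 0.42
}}

```text
time: 16.4
position: [560.1, -244.2, 213.0]
ee_rot: [[0.31, 0.951, -0.002], [0.951, -0.31, 0.001], [0.001, -0.002, -1.0]]
wrist_force: [0.3, 0.5, 0.0]
gripper_width: 35.7
grip_force: 0.0
```

Request:
{"method": "jog_arm", "body": {
  "targets": [
    {"dx": 0,"dy": 0,"dz": 0,"roll": -8},
    {"dx": 0,"dy": 0,"dz": 0,"roll": -16},
    {"dx": 0,"dy": 0,"dz": 0,"roll": -24},
    {"dx": 0,"dy": 0,"dz": 0,"roll": -32},
    {"dx": 0,"dy": 0,"dz": 0,"roll": -40},
    {"dx": 0,"dy": 0,"dz": 0,"roll": -48},
    {"dx": 0,"dy": 0,"dz": 0,"roll": -56},
    {"dx": 0,"dy": 0,"dz": 0,"roll": -57}
  ]
}}

```text
time: 17.2
position: [559.2, -243.9, 213.6]
ee_rot: [[-0.626, 0.78, -0.002], [0.78, 0.626, 0.001], [0.002, -0.001, -1.0]]
wrist_force: [0.4, -0.2, 0.1]
gripper_width: 35.6
grip_force: 0.0
```

```bash
python3 - <<'E'
from station import arm
from h import *
import pickle
s=arm.state();print(s["position"],s["gripper_width"],s["q"]);go(s,(560,-243.7,139),38)
R=s["ee_rot"]
E
```

```text
[ 559.22614213 -243.85636278  213.60040512] 35.58147039971247 [-6.02996758e-01  5.16269783e-01  1.24642597e+00 -2.09226819e-05
  1.38096684e+00 -1.27914638e+00]
tool shift [-0.5  0.7 74.6] yang 38.7 roll 0.7
```

Request:
{"method": "jog_arm", "body": {
  "targets": [
    {"dx": 0,"dy": 0,"dz": 10,"roll": 0},
    {"dx": 0,"dy": 0,"dz": 24,"roll": 0},
    {"dx": 0,"dy": 0,"dz": 38,"roll": 0},
    {"dx": 0,"dy": 0,"dz": 50,"roll": 0},
    {"dx": 0,"dy": 0,"dz": 60,"roll": 0},
    {"dx": 0,"dy": 0,"dz": 68,"roll": 0},
    {"dx": 0,"dy": 0,"dz": 73,"roll": 0},
    {"dx": 0,"dy": 0,"dz": 73,"roll": 0}
  ]
}}

```text
time: 18.0
position: [559.4, -244.0, 141.2]
ee_rot: [[-0.624, 0.781, -0.001], [0.781, 0.624, 0.0], [0.001, -0.0, -1.0]]
wrist_force: [-0.4, -0.5, -0.2]
gripper_width: 36.0
grip_force: 0.0
```

```bash
python3 - <<'E'
from station import arm
from h import *
s=arm.state();print(s["position"],s["wrist_force"],s["gripper_width"])
R=s["ee_rot"];P=np.array([515,-186.8,s["position"][2]])
a0=np.arctan2(*(s["position"]-P)[1::-1]);print(np.degrees(a0))
pose=P+73*np.array([np.cos(a0),np.sin(a0),0])
for call in range(3):
    Rz=cv2.Rodrigues(np.array([0,0,-np.radians(43.2*call)]))[0]; Rc=Rz@R
    b=a0-np.radians(43.2*call);p0=P+73*np.array([np.cos(b),np.sin(b),0])
    for i in range(1,9):
        a=b-np.radians(5.4*i);p=P+73*np.array([np.cos(a),np.sin(a),0])
        print(call,(Rc.T@(p-p0))[:2].round(1),round(5.4*i,1),np.degrees(a).round(1))
E
```

```text
[ 559.3737847  -243.97863233  141.19749775] [-0.4028422  -0.52819542 -0.22826809] 35.969989080784465
-52.18655707860569
0 [ 0.4 -6.9] 5.4 -57.6
0 [  1.5 -13.7] 10.8 -63.0
0 [  3.2 -20.3] 16.2 -68.4
0 [  5.5 -26.8] 21.6 -73.8
0 [  8.4 -33. ] 27.0 -79.2
0 [ 11.9 -39. ] 32.4 -84.6
0 [ 15.9 -44.5] 37.8 -90.0
0 [ 20.5 -49.7] 43.2 -95.4
1 [ 0.4 -6.9] 5.4 -100.8
1 [  1.5 -13.7] 10.8 -106.2
1 [  3.2 -20.3] 16.2 -111.6
1 [  5.5 -26.8] 21.6 -117.0
1 [  8.4 -33. ] 27.0 -122.4
1 [ 11.9 -39. ] 32.4 -127.8
1 [ 15.9 -44.5] 37.8 -133.2
1 [ 20.5 -49.7] 43.2 -138.6
2 [ 0.4 -6.9] 5.4 -144.0
2 [  1.5 -13.7] 10.8 -149.4
2 [  3.2 -20.3] 16.2 -154.8
2 [  5.5 -26.8] 21.6 -160.2
2 [  8.4 -33. ] 27.0 -165.6
2 [ 11.9 -39. ] 32.4 -171.0
2 [ 15.9 -44.5] 37.8 -176.4
2 [ 20.5 -49.7] 43.2 -181.8
```

Request:
{"method": "jog_arm", "body": {
  "targets": [
    {"dx": 0.4,"dy": -6.9,"dz": 0,"roll": 5.4},
    {"dx": 1.5,"dy": -13.7,"dz": 0,"roll": 10.8},
    {"dx": 3.2,"dy": -20.3,"dz": 0,"roll": 16.2},
    {"dx": 5.5,"dy": -26.8,"dz": 0,"roll": 21.6},
    {"dx": 8.4,"dy": -33,"dz": 0,"roll": 27},
    {"dx": 11.9,"dy": -39,"dz": 0,"roll": 32.4},
    {"dx": 15.9,"dy": -44.5,"dz": 0,"roll": 37.8},
    {"dx": 20.5,"dy": -49.7,"dz": 0,"roll": 43.2}
  ]
}}

```text
time: 18.8
position: [508.0, -259.3, 142.4]
ee_rot: [[0.084, 0.996, 0.001], [0.996, -0.084, -0.001], [-0.001, 0.001, -1.0]]
wrist_force: [1.3, 0.4, -0.9]
gripper_width: 36.0
grip_force: 0.4
```

Request:
{"method": "jog_arm", "body": {
  "targets": [
    {"dx": 0.4,"dy": -6.9,"dz": 0,"roll": 5.4},
    {"dx": 1.5,"dy": -13.7,"dz": 0,"roll": 10.8},
    {"dx": 3.2,"dy": -20.3,"dz": 0,"roll": 16.2},
    {"dx": 5.5,"dy": -26.8,"dz": 0,"roll": 21.6},
    {"dx": 8.4,"dy": -33,"dz": 0,"roll": 27},
    {"dx": 11.9,"dy": -39,"dz": 0,"roll": 32.4},
    {"dx": 15.9,"dy": -44.5,"dz": 0,"roll": 37.8},
    {"dx": 20.5,"dy": -49.7,"dz": 0,"roll": 43.2}
  ]
}}

```text
time: 19.6
position: [460.2, -234.9, 142.5]
ee_rot: [[0.743, 0.669, 0.002], [0.669, -0.743, -0.001], [0.0, 0.002, -1.0]]
wrist_force: [1.4, 0.0, 1.0]
gripper_width: 36.0
grip_force: 0.4
```

Request:
{"method": "jog_arm", "body": {
  "targets": [
    {"dx": 0.4,"dy": -6.9,"dz": 0,"roll": 5.4},
    {"dx": 1.5,"dy": -13.7,"dz": 0,"roll": 10.8},
    {"dx": 3.2,"dy": -20.3,"dz": 0,"roll": 16.2},
    {"dx": 5.5,"dy": -26.8,"dz": 0,"roll": 21.6},
    {"dx": 8.4,"dy": -33,"dz": 0,"roll": 27},
    {"dx": 10,"dy": -36,"dz": 0,"roll": 30},
    {"dx": 11.9,"dy": -39,"dz": 0,"roll": 32.4},
    {"dx": 11.9,"dy": -39,"dz": 0,"roll": 32.4}
  ]
}}

```text
time: 20.4
position: [442.8, -197.8, 142.4]
ee_rot: [[0.985, 0.171, 0.001], [0.171, -0.985, -0.001], [0.001, 0.001, -1.0]]
wrist_force: [0.3, -0.2, 0.3]
gripper_width: 35.8
grip_force: 0.0
```

```bash
python3 - <<'E'
from station import arm
from h import *
s=arm.state();print(s["position"],s["wrist_force"],s["gripper_width"])
print(np.degrees(np.arctan2(*(s["position"]-np.array([515,-186.8,0]))[1::-1])))
r=arm.get_image("wrist");q=arm.get_image("side");o=q["image"][210:330,230:390,::-1]
cv2.imwrite("pics/w4.png",np.hstack([cv2.resize(o,(400,300),interpolation=2),cv2.resize(r["image"][:,:,::-1],(400,300))]))
E
```

```text
[ 442.84547821 -197.75975011  142.42975754] [ 0.29894566 -0.18395789  0.3208899 ] 35.77623473796349
-171.36320265919187
```

View pics/w4.png

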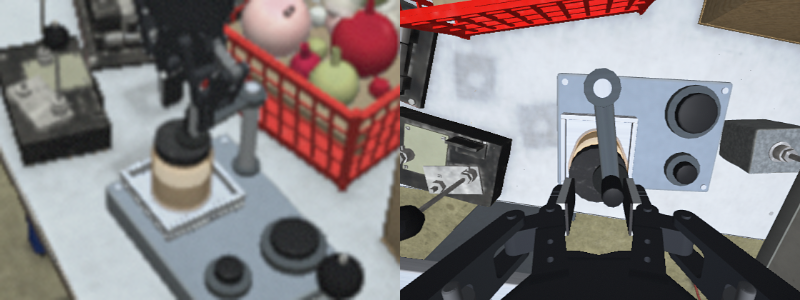

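The arm follows the fingers and is now about 8° short of its stop: the knob in the right panel is at (611,190), against the right-hand finger. I'll push about 10 mm more.

Request:
{"method": "jog_arm", "body": {
  "targets": [
    {"dx": 0,"dy": -2,"dz": 0,"roll": 0},
    {"dx": 0,"dy": -4,"dz": 0,"roll": 0},
    {"dx": 0.3,"dy": -5.5,"dz": 0,"roll": 0},
    {"dx": 0.5,"dy": -7,"dz": 0,"roll": 0},
    {"dx": 0.5,"dy": -8,"dz": 0,"roll": 0},
    {"dx": 0.5,"dy": -8.5,"dz": 0,"roll": 0},
    {"dx": 0.5,"dy": -9,"dz": 0,"roll": 0},
    {"dx": 0.5,"dy": -9,"dz": 0,"roll": 0}
  ]
}}

```text
time: 21.3
position: [441.6, -188.8, 141.8]
ee_rot: [[0.985, 0.171, 0.0], [0.171, -0.985, 0.0], [0.0, -0.0, -1.0]]
wrist_force: [0.5, 0.2, 0.7]
gripper_width: 36.2
grip_force: 0.1
```

Request:
{"method": "jog_arm", "body": {
  "targets": [
    {"dx": 0,"dy": -0.5,"dz": 0,"roll": 0},
    {"dx": 0,"dy": -1,"dz": 0,"roll": 0},
    {"dx": 0,"dy": -1.5,"dz": 0,"roll": 0},
    {"dx": 0,"dy": -2,"dz": 0,"roll": 0},
    {"dx": 0,"dy": -2,"dz": 0,"roll": 0},
    {"dx": 0,"dy": -2,"dz": 0,"roll": 0},
    {"dx": 0,"dy": -2,"dz": 0,"roll": 0},
    {"dx": 0,"dy": -2,"dz": 0,"roll": 0}
  ]
}}

```text
time: 22.1
position: [441.2, -186.8, 141.8]
ee_rot: [[0.985, 0.171, 0.0], [0.171, -0.985, 0.0], [0.0, -0.0, -1.0]]
wrist_force: [0.4, -0.9, -0.3]
gripper_width: 35.6
grip_force: 0.0
```

Request:
{"method": "jog_arm", "body": {
  "targets": [
    {"dx": 0,"dy": -0.4,"dz": 0,"roll": 0},
    {"dx": 0,"dy": -0.8,"dz": 0,"roll": 0},
    {"dx": 0,"dy": -1.2,"dz": 0,"roll": 0},
    {"dx": 0,"dy": -1.5,"dz": 0,"roll": 0},
    {"dx": 0,"dy": -1.5,"dz": 0,"roll": 0},
    {"dx": 0,"dy": -1.5,"dz": 0,"roll": 0},
    {"dx": 0,"dy": -1.5,"dz": 0,"roll": 0},
    {"dx": 0,"dy": -1.5,"dz": 0,"roll": 0}
  ]
}}

```text
time: 22.9
position: [441.1, -186.2, 141.9]
ee_rot: [[0.985, 0.171, 0.001], [0.171, -0.985, -0.002], [0.0, 0.002, -1.0]]
wrist_force: [1.1, -5.1, -2.8]
gripper_width: 35.9
grip_force: 3.0
```

At the stop (5 N, and the TCP no longer follows). I'll centre the fingers on the knob and lift, shutting the gripper only once clear.

Request:
{"method": "jog_arm", "body": {
  "targets": [
    {"dx": 0,"dy": 4,"dz": 0,"roll": 0},
    {"dx": 0,"dy": 9,"dz": 0,"roll": 0},
    {"dx": 0,"dy": 10,"dz": -2,"roll": 0},
    {"dx": 0,"dy": 10,"dz": -10,"roll": 0},
    {"dx": 0,"dy": 10,"dz": -25,"roll": 0},
    {"dx": 0,"dy": 10,"dz": -45,"roll": 0},
    {"dx": 0,"dy": 10,"dz": -65,"roll": 0},
    {"dx": 0,"dy": 10,"dz": -75,"roll": 0}
  ]
}}

```text
time: 23.7
position: [443.1, -195.4, 218.9]
ee_rot: [[0.985, 0.171, 0.002], [0.171, -0.985, -0.002], [0.002, 0.002, -1.0]]
wrist_force: [0.0, 0.7, -0.2]
gripper_width: 35.7
grip_force: 0.0
```

```bash
python3 - <<'E'
from station import arm
from h import *
import pickle
s=arm.state();r=arm.get_image("wrist");q=arm.get_image("side");print(s["position"])
g=cv2.cvtColor(r["image"],cv2.COLOR_RGB2GRAY)
u,v=proj(r,(435.5,-300.5,64)).astype(int);print(u,v)
z=np.zeros_like(g);z[v-22:v+22,u-22:u+22]=(g[v-22:v+22,u-22:u+22]<60)*255
e=cv2.fitEllipse(max(cv2.findContours(z,0,1)[0],key=cv2.contourArea));p=onz(r,*e[0],64);print(e,p)
go(s,(p[0],p[1],s["position"][2]),7)
o=q["image"][210:330,230:390,::-1]
cv2.imwrite("pics/w5.png",np.hstack([cv2.resize(o,(400,300),interpolation=2),cv2.resize(r["image"][:,:,::-1],(400,300))]))
E
```

```text
[ 443.08357256 -195.35952389  218.89162969]
373 215
((373.069580078125, 213.61619567871094), (23.119245529174805, 24.635337829589844), 117.02688598632812) [ 438.  -299.8   64. ]
tool shift [-22.9 102.    0.2] yang -80.2 roll -87.2
```

View pics/w5.png

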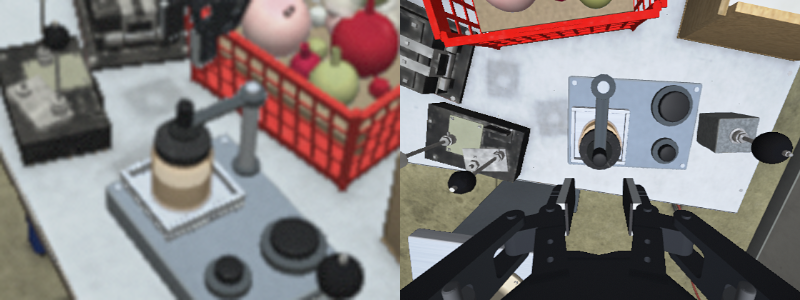

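The hold-down arm is over the lid (knob at about (600,157) in the right panel), and the start button is at (438,-300). Next I move above it with the fingers shut.

Request:
{"method": "jog_arm", "body": {
  "targets": [
    {"dx": -2,"dy": 10,"dz": 0,"roll": -8},
    {"dx": -5,"dy": 25,"dz": 0,"roll": -16},
    {"dx": -10,"dy": 42,"dz": 0,"roll": -24},
    {"dx": -14,"dy": 60,"dz": 0,"roll": -32},
    {"dx": -18,"dy": 78,"dz": 0,"roll": -40},
    {"dx": -22,"dy": 92,"dz": 0,"roll": -48},
    {"dx": -24,"dy": 100,"dz": 0,"roll": -56},
    {"dx": -24,"dy": 102,"dz": 0,"roll": -62}
  ],
  "grip": 0,
  "newtons": 40
}}

```text
time: 24.6
position: [436.0, -300.4, 215.5]
ee_rot: [[0.308, 0.951, -0.001], [0.951, -0.308, 0.001], [0.001, -0.002, -1.0]]
wrist_force: [0.1, 0.1, 0.1]
gripper_width: -0.0
grip_force: 0.0
```

Request:
{"method": "jog_arm", "body": {
  "targets": [
    {"dx": 0,"dy": 0,"dz": 15,"roll": -8},
    {"dx": 0,"dy": 0,"dz": 40,"roll": -16},
    {"dx": 0,"dy": 0,"dz": 70,"roll": -22},
    {"dx": 0,"dy": 0,"dz": 95,"roll": -25},
    {"dx": 0,"dy": 0,"dz": 115,"roll": -25},
    {"dx": 0,"dy": 0,"dz": 130,"roll": -25},
    {"dx": 0,"dy": 0,"dz": 137,"roll": -25},
    {"dx": 0,"dy": 0,"dz": 137,"roll": -25}
  ]
}}

```text
time: 25.4
position: [436.0, -299.3, 78.7]
ee_rot: [[-0.119, 0.993, -0.002], [0.993, 0.119, 0.002], [0.002, -0.001, -1.0]]
wrist_force: [-0.2, 0.9, 0.5]
gripper_width: -0.1
grip_force: 0.0
```

Pressing: button top at 64, fully down at 56.

Request:
{"method": "jog_arm", "body": {
  "targets": [
    {"dx": 0,"dy": 0,"dz": 5,"roll": 0},
    {"dx": 0,"dy": 0,"dz": 10,"roll": 0},
    {"dx": 0,"dy": 0,"dz": 14,"roll": 0},
    {"dx": 0,"dy": 0,"dz": 17,"roll": 0},
    {"dx": 0,"dy": 0,"dz": 20,"roll": 0},
    {"dx": 0,"dy": 0,"dz": 22,"roll": 0},
    {"dx": 0,"dy": 0,"dz": 22.5,"roll": 0},
    {"dx": 0,"dy": 0,"dz": 22.5,"roll": 0}
  ]
}}

```text
time: 26.2
position: [436.5, -299.9, 57.5]
ee_rot: [[-0.119, 0.993, 0.0], [0.993, 0.119, -0.0], [-0.0, 0.0, -1.0]]
wrist_force: [-1.3, 2.2, 4.9]
gripper_width: 0.1
grip_force: 2.5
```

Force is 4.9 N, about 70% of the way from 2 to 6 N, so it needs a little more.

Request:
{"method": "jog_arm", "body": {
  "targets": [
    {"dx": 0,"dy": 0,"dz": 0.6,"roll": 0},
    {"dx": 0,"dy": 0,"dz": 1.2,"roll": 0},
    {"dx": 0,"dy": 0,"dz": 1.8,"roll": 0},
    {"dx": 0,"dy": 0,"dz": 2.2,"roll": 0},
    {"dx": 0,"dy": 0,"dz": 2.5,"roll": 0},
    {"dx": 0,"dy": 0,"dz": 2.5,"roll": 0},
    {"dx": 0,"dy": 0,"dz": 2.5,"roll": 0},
    {"dx": 0,"dy": 0,"dz": 2.5,"roll": 0}
  ]
}}

```text
time: 27.0
position: [436.6, -299.9, 55.9]
ee_rot: [[-0.119, 0.993, 0.0], [0.993, 0.119, -0.0], [-0.001, 0.0, -1.0]]
wrist_force: [-4.0, 4.0, 14.6]
gripper_width: 0.0
grip_force: 7.1
```

Bottomed out (14.6 N at z 55.9). I'll rise and check.

Request:
{"method": "jog_arm", "body": {
  "targets": [
    {"dx": 0,"dy": 0,"dz": -5,"roll": 0},
    {"dx": 0,"dy": 0,"dz": -12,"roll": 0},
    {"dx": 0,"dy": 0,"dz": -25,"roll": 0},
    {"dx": 0,"dy": 0,"dz": -50,"roll": 0},
    {"dx": 0,"dy": 0,"dz": -85,"roll": 0},
    {"dx": 0,"dy": 0,"dz": -120,"roll": 0},
    {"dx": 0,"dy": 0,"dz": -145,"roll": 0},
    {"dx": 0,"dy": 0,"dz": -155,"roll": 0}
  ]
}}

```text
time: 27.8
position: [437.0, -300.4, 212.8]
ee_rot: [[-0.119, 0.993, 0.003], [0.993, 0.119, -0.003], [-0.004, 0.003, -1.0]]
wrist_force: [-0.3, 1.2, -0.2]
gripper_width: 0.1
grip_force: 0.0
```

Request:
{"method": "jog_arm", "body": {
  "targets": [
    {"dx": 0,"dy": 0,"dz": 0,"roll": 0},
    {"dx": 0,"dy": 0,"dz": 0,"roll": 0},
    {"dx": 0,"dy": 0,"dz": 0,"roll": 0},
    {"dx": 0,"dy": 0,"dz": 0,"roll": 0},
    {"dx": 0,"dy": 0,"dz": 0,"roll": 0},
    {"dx": 0,"dy": 0,"dz": 0,"roll": 0},
    {"dx": 0,"dy": 0,"dz": 0,"roll": 0},
    {"dx": 0,"dy": 0,"dz": 0,"roll": 0}
  ]
}}

```text
time: 28.6
position: [436.4, -299.8, 209.7]
ee_rot: [[-0.119, 0.993, -0.0], [0.993, 0.119, 0.0], [0.0, -0.0, -1.0]]
wrist_force: [0.2, -0.4, -0.3]
gripper_width: -0.2
grip_force: 0.0
```

```bash
python3 - <<'E'
from station import arm
from h import *
s=arm.state();print(s["position"],s["wrist_force"],np.abs(s["qd"]).max())
q=arm.get_image("side");cv2.imwrite("pics/w6.png",cv2.resize(q["image"][210:360,230:430,::-1],(800,600),interpolation=2))
E
```

```text
[ 436.4310194  -299.83754982  209.74565392] [ 0.24369511 -0.40769118 -0.25943547] 0.002266567345922935
```

View pics/w6.png

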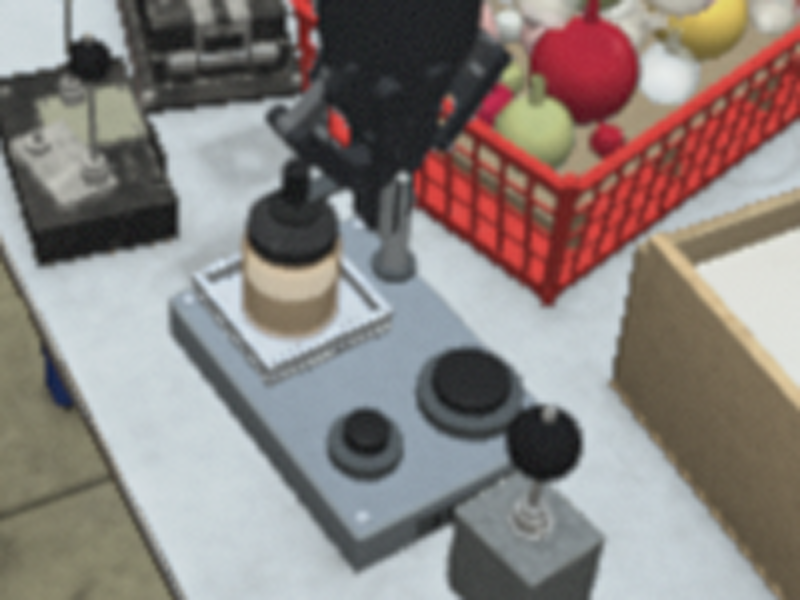

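The jar is upright in the tray with the arm over its lid (knob at (297,180)). The start button at (367,430) is up, and the robot is clear.

```bash
python3 -c "
from station import arm
print(arm.sign_off())"
```

```text
the job is handed in; nothing more can be done
None
```

I handed the job in at about 29 s: the jar is upright in the tray, the hold-down arm is at its stop over the lid, and the start button was pressed fully and sprang back; no verdict was returned.

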